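# Pack the porcelain cups in the china chest

### The job

Swing the lid of the wooden china chest right open, then pack every white porcelain cup from the table upright in its compartments, one to each, in the order of the stud numbers on their floors from 1 up with none skipped, and shut the lid. The porcelain is thin: grip the cups with no more than 20 N and set them down, never drop them. Leave everything else on the table where it is.

Things in the scene. Friction and masses are not known exactly. Their poses are not given: they have to be found in the camera images.
- chest: Wooden china chest fixed on the table, 356 (its x) by 244 (its y) by 108 mm high without lid, walls and floor 10 mm. Origin: centre of its underside; +x along its long side away from the robot; the hinge runs along its -y long side. Inside, 3 x 2 compartments about 105 x 109 mm, dividers 6 mm thick, their tops 50 mm above the table. Brass studs on each floor count its number 1 to 6 like a die.
- lid (a joint): Angle of the chest lid, rad: 0 shut, 1.57 upright, 1.92 stop. Flat panel 356 x 244 x 10 mm, 0.5 kg, on a stiff hinge: it stays where it is left and takes about 7 N at the handle to lift; may start ajar. Shut, its underside is 108 mm above the table.
- hinge (a point): Middle of the lid's hinge line, on the outer top edge of the chest's -y side, 108 mm above the table; the hinge axis is the chest's x.
- lid_bar (a point): Middle of the lid handle: round steel bar 14 mm thick, 120 mm long, parallel to the hinge, 230 mm from it along the lid, 54 mm out from the lid underside (44 mm off its outer face). Pinched from above, the gripper can keep pointing down while the lid turns. Lifting it turns the lid up and over towards the chest -y side.
- pocket1 (a point): Centre of the floor of compartment 1 (1 brass stud), 10 mm above the table; far end of the chest, hinge (-y) side.
- pocket2 (a point): Centre of the floor of compartment 2 (2 brass studs), 10 mm above the table; far end of the chest, handle (+y) side.
- pocket3 (a point): Centre of the floor of compartment 3 (3 brass studs), 10 mm above the table; middle of the chest, hinge (-y) side.
- pocket4 (a point): Centre of the floor of compartment 4 (4 brass studs), 10 mm above the table; middle of the chest, handle (+y) side.
- pocket5 (a point): Centre of the floor of compartment 5 (5 brass studs), 10 mm above the table; near end of the chest, hinge (-y) side.
- pocket6 (a point): Centre of the floor of compartment 6 (6 brass studs), 10 mm above the table; near end of the chest, handle (+y) side.
- cup1: White porcelain cup without handle, straight-sided, 60 mm diameter, 90 mm tall, 4 mm wall, about 0.18 kg, open top, standing upright. Origin: centre of its underside, z along its axis. All cups are alike; four to six are there (None = absent). Fragile: a grip of over 20 N a finger cracks it.
- cup2: White porcelain cup without handle, straight-sided, 60 mm diameter, 90 mm tall, 4 mm wall, about 0.18 kg, open top, standing upright. Origin: centre of its underside, z along its axis. All cups are alike; four to six are there (None = absent). Fragile: a grip of over 20 N a finger cracks it.
- cup3: White porcelain cup without handle, straight-sided, 60 mm diameter, 90 mm tall, 4 mm wall, about 0.18 kg, open top, standing upright. Origin: centre of its underside, z along its axis. All cups are alike; four to six are there (None = absent). Fragile: a grip of over 20 N a finger cracks it.
- cup4: White porcelain cup without handle, straight-sided, 60 mm diameter, 90 mm tall, 4 mm wall, about 0.18 kg, open top, standing upright. Origin: centre of its underside, z along its axis. All cups are alike; four to six are there (None = absent). Fragile: a grip of over 20 N a finger cracks it.
- cup5: White porcelain cup without handle, straight-sided, 60 mm diameter, 90 mm tall, 4 mm wall, about 0.18 kg, open top, standing upright. Origin: centre of its underside, z along its axis. All cups are alike; four to six are there (None = absent). Fragile: a grip of over 20 N a finger cracks it.
- cup6: White porcelain cup without handle, straight-sided, 60 mm diameter, 90 mm tall, 4 mm wall, about 0.18 kg, open top, standing upright. Origin: centre of its underside, z along its axis. All cups are alike; four to six are there (None = absent). Fragile: a grip of over 20 N a finger cracks it.
- jar: Green glass jar with a steel lid, 62 mm diameter, 115 mm tall, standing among the cups. Leave alone. Origin: its underside's centre.
- mug: Blue mug with a handle, 82 mm diameter, 90 mm tall. Leave alone. Origin: its underside's centre.
- bowl: Wooden bowl, 130 mm diameter, 70 mm tall. Leave alone. Origin: its underside's centre.
- candle: Red candle jar, 72 mm diameter, 185 mm tall. Leave alone. Origin: its underside's centre.
- brush: Brush, 200 mm long, lying flat. Leave alone. Origin: its middle.
- book: Blue book, 150 x 210 x 25 mm, lying flat. Leave alone. Origin: its underside's centre.
There are look-alikes about, which are no part of the job. What is shaped like the cup6 but orange or pink is not meant.

How it is judged (in metres and radians):
On the way, in this order (a step that is already met when the one before it is completed fails the run):
1. the lid is swung right open, near upright or past it (over 1.5 rad) (value of joint lid above 1.5 rad), for 0.2 s.
2. a cup stands on the floor of compartment 1 (((distance between cup1 and pocket1 below 0.042 m and height (world z) of cup1 below 0.018 m) or (distance between cup2 and pocket1 below 0.042 m and height (world z) of cup2 below 0.018 m) or (distance between cup3 and pocket1 below 0.042 m and height (world z) of cup3 below 0.018 m) or (distance between cup4 and pocket1 below 0.042 m and height (world z) of cup4 below 0.018 m) or (distance between cup5 and pocket1 below 0.042 m and height (world z) of cup5 below 0.018 m) or (distance between cup6 and pocket1 below 0.042 m and height (world z) of cup6 below 0.018 m))), for 0.2 s.
3. a cup stands on the floor of compartment 2 (((distance between cup1 and pocket2 below 0.042 m and height (world z) of cup1 below 0.018 m) or (distance between cup2 and pocket2 below 0.042 m and height (world z) of cup2 below 0.018 m) or (distance between cup3 and pocket2 below 0.042 m and height (world z) of cup3 below 0.018 m) or (distance between cup4 and pocket2 below 0.042 m and height (world z) of cup4 below 0.018 m) or (distance between cup5 and pocket2 below 0.042 m and height (world z) of cup5 below 0.018 m) or (distance between cup6 and pocket2 below 0.042 m and height (world z) of cup6 below 0.018 m))), for 0.2 s.
4. a cup stands on the floor of compartment 3 (((distance between cup1 and pocket3 below 0.042 m and height (world z) of cup1 below 0.018 m) or (distance between cup2 and pocket3 below 0.042 m and height (world z) of cup2 below 0.018 m) or (distance between cup3 and pocket3 below 0.042 m and height (world z) of cup3 below 0.018 m) or (distance between cup4 and pocket3 below 0.042 m and height (world z) of cup4 below 0.018 m) or (distance between cup5 and pocket3 below 0.042 m and height (world z) of cup5 below 0.018 m) or (distance between cup6 and pocket3 below 0.042 m and height (world z) of cup6 below 0.018 m))), for 0.2 s.
5. a cup stands on the floor of compartment 4 (((distance between cup1 and pocket4 below 0.042 m and height (world z) of cup1 below 0.018 m) or (distance between cup2 and pocket4 below 0.042 m and height (world z) of cup2 below 0.018 m) or (distance between cup3 and pocket4 below 0.042 m and height (world z) of cup3 below 0.018 m) or (distance between cup4 and pocket4 below 0.042 m and height (world z) of cup4 below 0.018 m) or (distance between cup5 and pocket4 below 0.042 m and height (world z) of cup5 below 0.018 m) or (distance between cup6 and pocket4 below 0.042 m and height (world z) of cup6 below 0.018 m))), for 0.2 s.
6. a cup stands in compartment 5 while 6 is still empty; or, where there are only four cups, the lid is on its way down (((((distance between cup1 and pocket5 below 0.042 m and height (world z) of cup1 below 0.018 m) or (distance between cup2 and pocket5 below 0.042 m and height (world z) of cup2 below 0.018 m) or (distance between cup3 and pocket5 below 0.042 m and height (world z) of cup3 below 0.018 m) or (distance between cup4 and pocket5 below 0.042 m and height (world z) of cup4 below 0.018 m) or (distance between cup5 and pocket5 below 0.042 m and height (world z) of cup5 below 0.018 m) or (distance between cup6 and pocket5 below 0.042 m and height (world z) of cup6 below 0.018 m)) and not (distance between any of cup1, cup2, cup3, cup4, cup5, cup6 and pocket6 below 0.042 m)) or value of joint lid below 1.2 rad)), for 0.05 s.
7. the lid is shut (value of joint lid below 0.03 rad), for 0.2 s.
At the end, for the whole second after the job is handed in: The lid is shut (under 0.03 rad); every cup present stands upright (within 0.15 rad) at rest on the floor of a compartment, within 42 mm of its centre, one to a compartment, in compartments 1 to n for n cups (value of joint lid below 0.03 rad and height (world z) of each of cup1, cup2, cup3, cup4, cup5, cup6 below 0.018 m and angle between each of cup1, cup2, cup3, cup4, cup5, cup6's own z axis and vertical below 0.15 rad and linear speed of each of cup1, cup2, cup3, cup4, cup5, cup6 below 0.03 m/s and (distance between cup1 and pocket1 below 0.042 m or distance between cup1 and pocket2 below 0.042 m or distance between cup1 and pocket3 below 0.042 m or distance between cup1 and pocket4 below 0.042 m or distance between cup1 and pocket5 below 0.042 m or distance between cup1 and pocket6 below 0.042 m) and (distance between cup2 and pocket1 below 0.042 m or distance between cup2 and pocket2 below 0.042 m or distance between cup2 and pocket3 below 0.042 m or distance between cup2 and pocket4 below 0.042 m or distance between cup2 and pocket5 below 0.042 m or distance between cup2 and pocket6 below 0.042 m) and (distance between cup3 and pocket1 below 0.042 m or distance between cup3 and pocket2 below 0.042 m or distance between cup3 and pocket3 below 0.042 m or distance between cup3 and pocket4 below 0.042 m or distance between cup3 and pocket5 below 0.042 m or distance between cup3 and pocket6 below 0.042 m) and (distance between cup4 and pocket1 below 0.042 m or distance between cup4 and pocket2 below 0.042 m or distance between cup4 and pocket3 below 0.042 m or distance between cup4 and pocket4 below 0.042 m or distance between cup4 and pocket5 below 0.042 m or distance between cup4 and pocket6 below 0.042 m) and (distance between cup5 and pocket1 below 0.042 m or distance between cup5 and pocket2 below 0.042 m or distance between cup5 and pocket3 below 0.042 m or distance between cup5 and pocket4 below 0.042 m or distance between cup5 and pocket5 below 0.042 m or distance between cup5 and pocket6 below 0.042 m) and (distance between cup6 and pocket1 below 0.042 m or distance between cup6 and pocket2 below 0.042 m or distance between cup6 and pocket3 below 0.042 m or distance between cup6 and pocket4 below 0.042 m or distance between cup6 and pocket5 below 0.042 m or distance between cup6 and pocket6 below 0.042 m) and distance between any of cup1, cup2, cup3, cup4, cup5, cup6 and pocket1 below 0.042 m and distance between any of cup1, cup2, cup3, cup4, cup5, cup6 and pocket2 below 0.042 m and distance between any of cup1, cup2, cup3, cup4, cup5, cup6 and pocket3 below 0.042 m and distance between any of cup1, cup2, cup3, cup4, cup5, cup6 and pocket4 below 0.042 m and (distance between any of cup1, cup2, cup3, cup4, cup5, cup6 and pocket5 below 0.042 m or not (distance between any of cup1, cup2, cup3, cup4, cup5, cup6 and pocket6 below 0.042 m))); the robot touches nothing.
It fails at once if a cup is squeezed by more than 20 N a finger, with 3 N to spare (46 N over both fingers) (contact force between the fingers and cup1 above 46 N or contact force between the fingers and cup2 above 46 N or contact force between the fingers and cup3 above 46 N or contact force between the fingers and cup4 above 46 N or contact force between the fingers and cup5 above 46 N or contact force between the fingers and cup6 above 46 N).
It fails at once if a cup is dropped: it falls free of the fingers, from more than about 6 cm above what is below ((height (world z) of cup1 above 0.045 m and linear speed of cup1 above 0.6 m/s and contact force between the fingers and cup1 below 0.1 N) or (height (world z) of cup2 above 0.045 m and linear speed of cup2 above 0.6 m/s and contact force between the fingers and cup2 below 0.1 N) or (height (world z) of cup3 above 0.045 m and linear speed of cup3 above 0.6 m/s and contact force between the fingers and cup3 below 0.1 N) or (height (world z) of cup4 above 0.045 m and linear speed of cup4 above 0.6 m/s and contact force between the fingers and cup4 below 0.1 N) or (height (world z) of cup5 above 0.045 m and linear speed of cup5 above 0.6 m/s and contact force between the fingers and cup5 below 0.1 N) or (height (world z) of cup6 above 0.045 m and linear speed of cup6 above 0.6 m/s and contact force between the fingers and cup6 below 0.1 N)).
It fails at once if one of the other things on the table is moved more than 5 cm (distance of any of jar, mug, bowl, candle, brush, book from where it was at the start of the episode above 0.05 m).
Of cup1, cup2, cup3, cup4, cup5, cup6 only 4 to 6 are there at a start; the rules pass over those that are not, and their reading is None.
At some moment in a run one of cup1, cup2, cup3, cup4, cup5, cup6 may be knocked a few centimetres aside while the robot is not near it.
It also fails if it takes over 210 s, if anything falls off the work surface, if the arm or the gripper's body presses on something with over 40 N, if the wrist force passes 120 N, or if a joint passes its speed limit or range.

### The arm

A 6-joint arm with a two-finger parallel gripper is mounted at the origin on the work surface. World frame = base frame: x ahead of the robot, y to its left, z up, the work surface at z = 0. Lengths are in mm, angles in rad, forces in N, time in s.
With the tool pointing down it reaches from about 400 to 825 mm from the base axis. Payload 7 kg.
Tool frame: the origin (TCP) lies at the very end of the fingers, on their centre line; the grasp point (between the pads) lies 19 mm behind it; z points along the fingers, y is the line along which they close (so a half turn about z gives the same grasp; the last joint's range is limited). The gripper opens to 88 mm and grips with 3 to 60 N. Pads are 19 mm wide; open, the fingers measure 130 mm over their backs; the gripper's body (78 mm by 193 mm) begins 47 mm behind the grasp point.
Start: joints at [1.47, 0.359, 0.012, 0, -1.224, -0.288], TCP at [255.884, 624.595, 226.561] pointing down, gripper open.
Joint ranges: [-3.07, 3.07], [-1.43, 2.12], [-1.02, 1.25], [-3.03, 1.67], [-3.05, -0], [-3.03, 3.03]. Speed limits (rad/s): [2.39, 2.39, 3.01, 3.14, 3.14, 3.14].

### API

Orientations are given as a unit quaternion [x, y, z, w].
In Python, from plant import bot gives the robot as it stands. Calls block until the motion is done:
- bot.move_ptp(position, orientation): joint-space move of the TCP to a pose.
- bot.line_to(position, velocity=150, ori=None): straight line of the TCP; ori=None keeps the orientation; velocity is the mean speed in mm/s.
- bot.move_joints(angles): joint-space move.
- bot.move_gripper(opening, force=None): finger opening in mm; force is the grip in N (None keeps the last); returns when the fingers have stopped.
- bot.pause(seconds).
- bot.solve_ik(position, orientation): joint angles nearest the present ones, or None.
- bot.read_state(): the state.
- bot.camera(name): name is "side" or "top"; returns the picture (400x640x3 uint8, red, green, blue); there is no depth.
- bot.get_calibration(name): a dict with "fx", "fy", "cx", "cy" (pixels), "distortion" ([k1, k2, p1, p2, k3] as OpenCV has them; the pictures are not rectified), "view" (4x4, takes a point from world to camera coordinates). Camera axes: x right, y up, looking along -z (the intrinsics and any distortion apply to the point x, -y, -z); pixel columns grow to the right and rows downward; lengths in mm; the calibration is good to about 2 mm. A picture is of the moment at which its call begins. get_calibration takes no time and is no camera call.
A pose or a line that the arm cannot do raises bot.Unreachable and nothing moves.
- bot.close_job(): hands the job in; it is judged then, once.
The state is a dict: "t": time; "joint_pos": joint angles; "qvel": joint speeds; "tau": joint torques, N m; "tcp_pos": TCP position; "eef_rot": TCP orientation; "contact_force": force on the tool from outside, world axes, zero at the start; "moment": the same for the moment, N m; "width": finger opening in mm; "finger_force": force on a finger pad.
Only numpy, scipy, OpenCV 4.12 (cv2) and the standard library are available. Lean on these libraries where they do the work, as an engineer would, in place of code of your own. Each camera call takes 0.05 s, during which the arm holds its last target. There are 200 camera calls.

## Working session

There is one attempt and no reset: what is moved stays moved. The work goes in short steps, each a Python script; the robot and the scene stay as the last script left them, time stands still between calls to the robot, and variables do not carry over. Pictures are saved under pics/ and viewed, at most 14 in all, crops included, and the job is handed in when it is done.

```bash
ls; mkdir -p pics; python3 - <<'E'
from plant import bot
import cv2,numpy as np
for n in ("top","side"):
    cv2.imwrite(f"pics/{n}0.png",bot.camera(n)[:,:,::-1]); c=bot.get_calibration(n)
    print({k:(np.round(v,3).tolist()) for k,v in c.items()})
s=bot.read_state();print(s)
E
```

```text
pics
{'fx': 494.384, 'fy': 494.384, 'cx': 329.347, 'cy': 205.371, 'distortion': [0.038, 0.0, 0.0, 0.0, 0.0], 'view': [[0.005, -1.0, 0.002, -36.793], [0.993, 0.005, 0.115, -552.301], [-0.115, 0.001, 0.993, -1836.952], [0.0, 0.0, 0.0, 1.0]]}
{'fx': 482.55, 'fy': 482.55, 'cx': 322.141, 'cy': 199.588, 'distortion': [-0.144, 0.0, 0.0, 0.0, 0.0], 'view': [[-0.062, 0.998, -0.02, 77.457], [-0.695, -0.029, 0.719, 275.752], [0.717, 0.058, 0.695, -2260.475], [0.0, 0.0, 0.0, 1.0]]}
{'t': 0.1, 'joint_pos': array([ 1.47008711e+00,  3.59316155e-01,  1.11688765e-02, -2.99554543e-04,
       -1.22411102e+00, -2.88089143e-01]), 'qvel': array([ 8.15365002e-04, -2.66277761e-03,  3.03760565e-03,  2.11430285e-03,
       -1.69078494e-05, -1.73169938e-04]), 'tau': array([-1.00820806e-03, -5.84162772e+01,  2.93750989e+01,  7.01544151e+00,
        1.02158601e-02, -4.71357362e-05]), 'tcp_pos': array([255.74661909, 624.20805016, 225.72543154]), 'eef_rot': array([ 9.81153787e-01, -1.93227048e-01, -7.18253846e-05,  7.40954942e-04]), 'contact_force': array([-0.5489927 ,  0.19364316, -0.37140188]), 'moment': array([ 0.01379648,  0.00135582, -0.03076488]), 'finger_force': 0.0, 'width': 87.5137563060632}
```

View pics/top0.png

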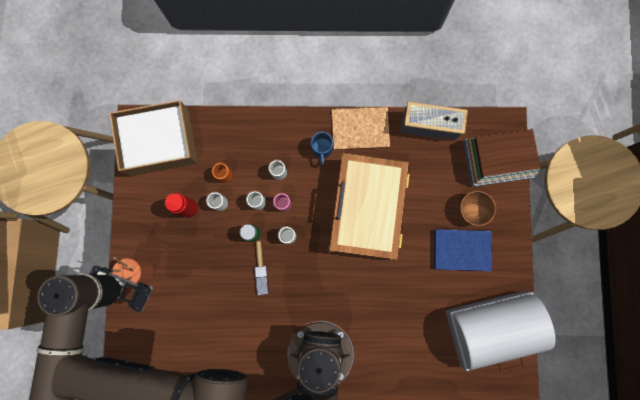

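View pics/side0.png

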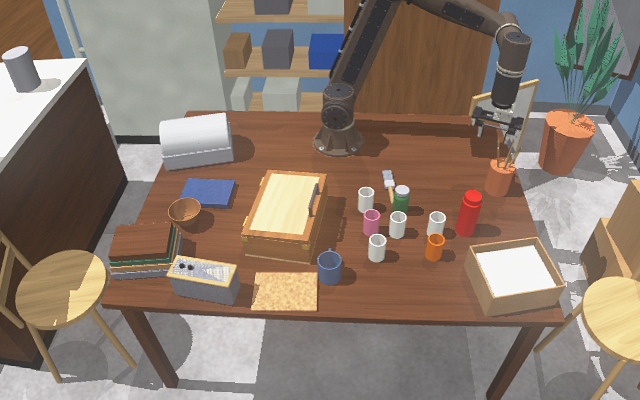

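Four white cups are visible: top pixels (277,169), (216,201), (256,200) and (287,235). The jar is at (249,232), and the chest spans x 330–408 with its handle at (340,200). I'll enlarge both views to measure.

```bash
python3 - <<'E'
import cv2
a=cv2.imread("pics/top0.png")[140:270,195:415];cv2.imwrite("pics/topc.png",cv2.resize(a,None,fx=3.6,fy=3.6,interpolation=cv2.INTER_CUBIC))
a=cv2.imread("pics/side0.png")[160:270,235:455];cv2.imwrite("pics/sidec.png",cv2.resize(a,None,fx=3.6,fy=3.6,interpolation=cv2.INTER_CUBIC))
E
```

```text
(no output)
```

View pics/topc.png

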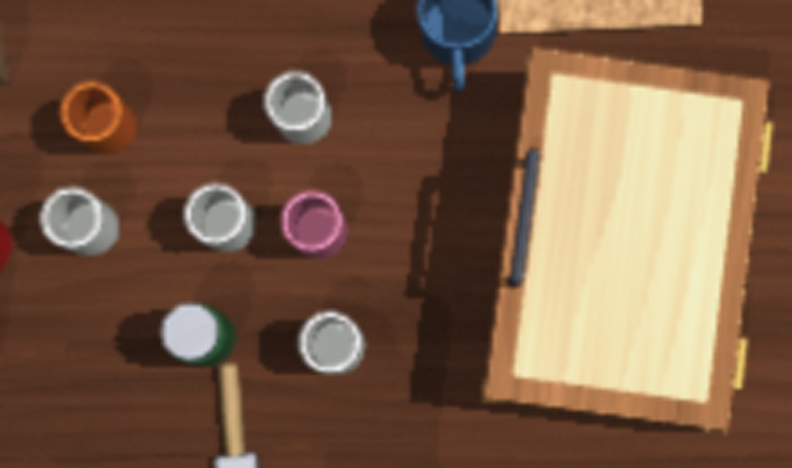

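View pics/sidec.png

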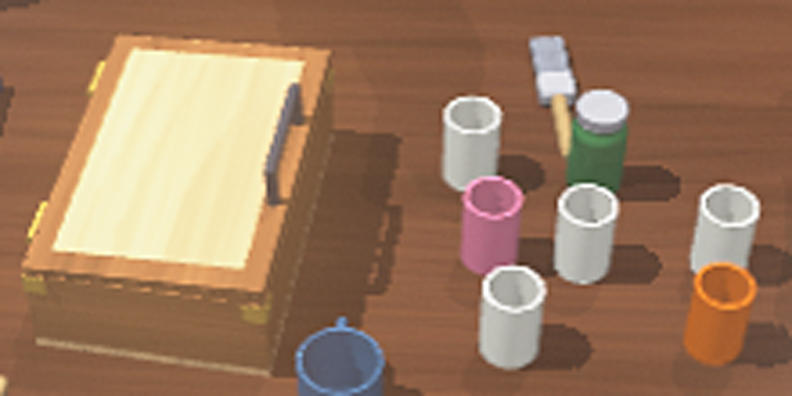

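```bash
cat > h.py <<'E'
import cv2,numpy as np
from plant import bot
from scipy.optimize import least_squares
CAL={n:bot.get_calibration(n) for n in ("top","side")}
def proj(n,P):
    c=CAL[n];P=np.atleast_2d(np.asarray(P,float));V=np.asarray(c["view"])
    q=(P@V[:3,:3].T+V[:3,3])*[1,-1,-1]
    K=np.array([[c["fx"],0,c["cx"]],[0,c["fy"],c["cy"]],[0,0,1.]])
    return cv2.projectPoints(q,np.zeros(3),np.zeros(3),K,np.asarray(c["distortion"],float))[0][:,0]
def chest2world(p,P):
    x,y,a=p[:3];c,s=np.cos(a),np.sin(a);P=np.atleast_2d(P)
    return P@np.array([[c,-s,0],[s,c,0],[0,0,1]]).T+[x,y,0]
def lidpt(th,X,s,h): # chest frame
    return [X,-122+s*np.cos(th)-h*np.sin(th),108+s*np.sin(th)+h*np.cos(th)]
A=np.linspace(0,2*np.pi,40,endpoint=False)
RING=np.c_[30*np.cos(A),30*np.sin(A),0*A]
CYL=np.r_[RING,RING+[0,0,90]]
def hullc(n,xy,z=0):
    h=cv2.convexHull(proj(n,CYL+[xy[0],xy[1],z]).astype(np.float32));m=cv2.moments(h)
    return np.array([m["m10"],m["m01"]])/m["m00"],m["m00"]
def blobs(n,img):
    i=img.astype(int);mx=i.max(2);mn=i.min(2)
    m=((mx>90)&(mx-mn<0.16*mx)).astype(np.uint8)
    m=cv2.morphologyEx(m,cv2.MORPH_CLOSE,np.ones((3,3)))
    k,_,st,ce=cv2.connectedComponentsWithStats(m)
    return [(ce[j],st[j,4]) for j in range(1,k) if 120<st[j,4]<900]
def cups(n,z=0):
    """white cups: list of xy, area ratio"""
    out=[]
    for c,a in blobs(n,bot.camera(n)):
        r=least_squares(lambda p:hullc(n,p,z)[0]-c,[600,300])
        if r.cost<.1 and 250<r.x[0]<900 and -350<r.x[1]<600:
            ra=a/hullc(n,r.x,z)[1]
            if .6<ra<1.4: out.append((r.x.round(1).tolist(),round(float(ra),2)))
    return out
E
python3 - <<'E'
from h import *
t=lambda L:(np.array(L)+.5)/3.6-.5+[195,140]
s=lambda L:(np.array(L)+.5)/3.6-.5+[235,160]
T=t([(532,48),(768,80),(727,432),(485,402),(532,152),(515,283)])
S=s([(270,292),(25,268),(118,37),(330,50),(272,200),(295,88)])
def f(p):
    th=p[3];P=[lidpt(th,*q) for q in [(178,244,10),(178,0,10),(-178,0,10),(-178,244,10),(60,230,54),(-60,230,54)]]
    W=chest2world(p,P);return np.r_[(proj("top",W)-T).ravel(),(proj("side",W)-S).ravel()]
r=least_squares(f,[600,-100,0,0.1],loss="soft_l1");print(r.x,f(r.x).round(1))
for a,b in zip([(295,100),(72,218),(217,214),(331,341)],[(513,290),(728,206),(587,205),(473,115)]):
    a,b=t(a),s(b)
    r=least_squares(lambda p:np.r_[proj("top",p)[0]-a,proj("side",p)[0]-b],[600,200,90]);print(r.x.round(1),r.cost)
for n in ("top","side"):print(n,cups(n))
E
```

```text
[ 5.42066465e+02 -1.76110299e+02 -1.19431719e-01  2.97544699e-02] [-1.1  0.1 -0.2 -0.3  0.6 -0.4 -0.2 -0.7 -0.5  1.6  0.  -1.  -1.1  0.1
 -0.7 -0.6 -0.3 -1.3  0.2 -0.   0.2 -7.9  0.2  0.7]
[686.5 161.4  86.7] 0.005528658937067253
[563.1 385.8  86.8] 0.02041667844878633
[568.  239.3  87.2] 0.001842057057591717
[439.  121.7  88.6] 0.04582552065809877
top [([687.1, 162.1], 0.99), ([568.9, 242.7], 0.98), ([564.3, 387.5], 1.01), ([450.6, 270.1], 0.73)]
side [([342.9, 240.6], 0.94), ([567.7, 240.7], 0.99)]
```

Chest is at about (542,-176), yaw -0.12, with the lid nearly shut (0–0.03 rad). Next I'll measure the obstacles so I can choose grasp yaws, then open the lid.

```bash
cat >> h.py <<'E'
CH=[542.1,-176.1,-0.1194]
def q(yaw): return [float(np.cos(yaw/2)),float(np.sin(yaw/2)),0.,0.]   # tool x at yaw, closing line at yaw-90deg
def bar(th,up=0): return (chest2world(CH,[lidpt(th,0,230,54)])[0]+[0,0,-19+up])
def st():
    s=bot.read_state();return s["t"].__round__(2),s["tcp_pos"].round(1),s["contact_force"].round(1),round(s["finger_force"],1),round(s["width"],1)
E
python3 - <<'E'
from h import *
t=lambda L:(np.array(L)+.5)/3.6-.5+[195,140]
s=lambda L:(np.array(L)+.5)/3.6-.5+[235,160]
for n,a,b in [("orange",t((91,110)),s((724,287))),("pink",t((312,221)),s((493,199))),("jar",t((189,331)),s((601,111))),("candle",(176,203),(472,197)),("mug",t((457,20)),s((341,362)))]:
    r=least_squares(lambda p:np.r_[proj("top",p)[0]-a,proj("side",p)[0]-b],[600,200,90]);print(n,r.x.round(1),round(r.cost,2))
for n in ("top","side"):
    print([(c.round(0).tolist(),int(a)) for c,a in blobs(n,bot.camera(n)) if 200<c[0]<460 and 150<c[1]<280])
# open the lid
print(CH,bot.solve_ik(bar(0.02),q(CH[2])),bot.solve_ik(bar(1.75),q(CH[2])))
bot.move_ptp(bar(.02,100),q(CH[2])); bot.move_gripper(50,25)
bot.line_to(bar(.02),100); print(st())
bot.move_gripper(0,25); print(st())
E
```

```text
orange [674.8 369.8  87. ] 0.01
pink [561.5 142.7  85.3] 0.0
jar [447.3 260.1 107.9] 0.13
candle [542.  501.5 172.6] 0.23
mug [774.2  -3.7  74.6] 0.01
[([277.0, 169.0], 274), ([255.0, 200.0], 269), ([217.0, 201.0], 304), ([247.0, 232.0], 200), ([287.0, 235.0], 252), ([261.0, 280.0], 321)]
[([394.0, 184.0], 332), ([365.0, 199.0], 348), ([397.0, 224.0], 404), ([436.0, 222.0], 337), ([377.0, 247.0], 437), ([202.0, 270.0], 861)]
[542.1, -176.1, -0.1194] [ 0.22460217  0.23530891 -0.35537257  0.         -0.98011484  1.22679415] [-0.34700894  0.27683906  0.0731886   0.         -1.36714586  1.79840527]
(4.95, array([555.3, -70. , 148.2]), array([-0. , -0.2,  0.5]), 0.0, 49.8)
(5.64, array([554.9, -69.8, 147.6]), array([-0.9,  0.8,  1.1]), 25.0, 13.3)
```

```bash
sed -i 's/\[600,300\])/[600,300],diff_step=.01)/; s/r.cost<.1/r.cost<.5/' h.py
python3 - <<'E'
from h import *
off=bot.read_state()["tcp_pos"]-bar(.02); 
F=[]
for th in np.linspace(.02,1.75,15)[1:]:
    bot.line_to(bar(th),110); F.append(np.abs(bot.read_state()["contact_force"]).max().round(0))
print(F,st())
bot.move_gripper(24,25); print(st()); bot.line_to(bar(1.75,60),60); print(st())
bot.move_ptp([255.9,624.6,300],q(-0.389)); bot.move_gripper(88)
for n in ("top","side"): print(n,cups(n)); cv2.imwrite(f"pics/{n}1.png",bot.camera(n)[:,:,::-1])
a=cv2.imread("pics/top1.png")[130:290,190:450];cv2.imwrite("pics/t1c.png",cv2.resize(a,None,fx=3,fy=3,interpolation=cv2.INTER_CUBIC))
E
```

```text
[np.float64(2.0), np.float64(5.0), np.float64(6.0), np.float64(6.0), np.float64(6.0), np.float64(6.0), np.float64(5.0), np.float64(8.0), np.float64(8.0), np.float64(9.0), np.float64(9.0), np.float64(7.0), np.float64(7.0), np.float64(8.0)] (11.47, array([ 514.5, -392.4,  306.8]), array([-8. , -1.9, -2.2]), 25.0, 13.2)
(11.95, array([ 516.7, -390.7,  306.1]), array([ 0. , -0.1, -0.4]), 0.0, 24.0)
(13.1, array([ 516.2, -390.6,  365.1]), array([-0.1,  0.1, -0.1]), 0.0, 23.9)
top [([687.0, 162.5], 1.0), ([568.8, 242.8], 0.99), ([564.3, 387.6], 1.02), ([458.0, 147.9], 1.03), ([450.6, 270.0], 0.73), ([273.5, 214.9], 1.21)]
side [([342.9, 240.1], 0.94), ([440.6, 145.8], 0.78), ([567.5, 240.5], 0.99), ([552.4, 388.3], 0.83), ([685.5, 161.4], 1.0)]
```

View pics/t1c.png

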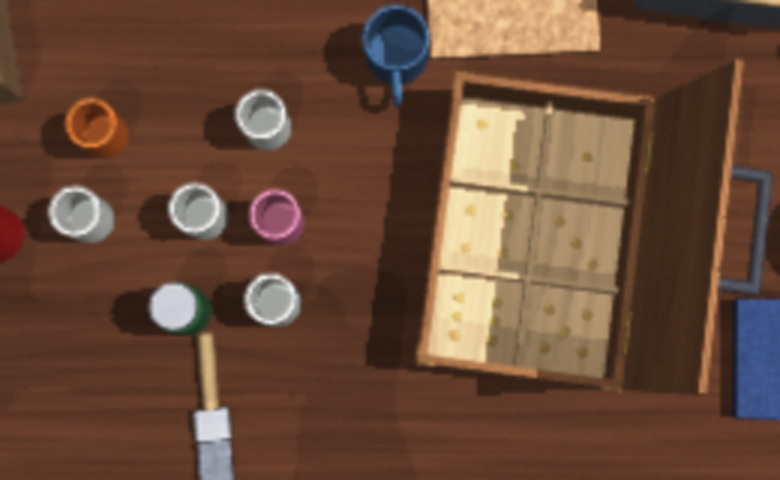

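The lid is open at about 1.75 rad. There are four cups, and one has been knocked to (458,148). The floor studs show pocket 1 at crop (587,157), the centre stud of 3 at (575,243) and that of 5 at (565,330). I'll check the chest pose against these, then place the first cup.

```bash
cat >> h.py <<'E'
YAW=CH[2]-np.pi/2; H=56; ZT=260
PX={1:102,2:102,3:0,4:0}; PY={1:-57.5,2:57.5,3:-57.5,4:57.5}
def locate(xy):
    L=[np.array(c) for c,a in cups("top") if np.linalg.norm(np.array(c)-xy)<70 and a>.85]
    print("seen",L); return min(L,key=lambda c:np.linalg.norm(c-xy))
def grasp(xy):
    x,y=xy; z=bot.read_state()["tcp_pos"]; bot.move_ptp([x,y,ZT],q(YAW)); bot.move_gripper(80,14)
    bot.line_to([x,y,130],200); bot.line_to([x,y,H],80); print("down",st())
    bot.move_gripper(0,14); print("grip",st())
    bot.line_to([x,y,ZT],150); print("up",st())
def place(k):
    x,y=chest2world(CH,[[PX[k],PY[k],0]])[0][:2]
    bot.line_to([x,y,ZT],220); bot.line_to([x,y,120],120); bot.line_to([x,y,H+13],50)
    f0=bot.read_state()["contact_force"][2]
    for z in np.arange(H+12,H+7,-1):
        bot.line_to([x,y,z],15); bot.pause(.1)
        if abs(bot.read_state()["contact_force"][2]-f0)>1: break
    print("set",z-H,f0,st()); bot.move_gripper(70,14); print("open",st())
    bot.line_to([x,y,120],80); bot.line_to([x,y,ZT],200)
E
python3 - <<'E'
from h import *
print([((proj("top",chest2world(CH,[[X,-57.5,10]]))[0]-[190,130]+.5)*3-.5).round(0) .tolist() for X in (112,0,-112)] if 0 else [(((proj("top",chest2world(CH,[[X,-57.5,10]]))[0]-[190,130]+.5)*3-.5).round(0)).tolist() for X in (112,0,-112)])
c=locate(np.array([686,162])); grasp(c-[.5,.7])
E
```

```text
[[585.0, 157.0], [575.0, 243.0], [565.0, 331.0]]
seen [array([686.8, 162.5])]
down (22.71, array([686.8, 162. ,  56.6]), array([-0.3, -0.3, -0.9]), 0.0, 80.1)
grip (23.18, array([686.1, 161.8,  56.3]), array([-1.8,  1. ,  4.1]), 14.0, 60.1)
up (24.68, array([685.9, 161.7, 258.8]), array([-0. ,  0.8, -1.4]), 14.0, 60.8)
```

```bash
python3 - <<'E'
from h import *
place(1)
c=locate(np.array([568,242])); 
for n in ("top","side"): cv2.imwrite(f"pics/{n}2.png",bot.camera(n)[:,:,::-1])
a=cv2.imread("pics/top2.png")[130:290,190:450];cv2.imwrite("pics/t2c.png",cv2.resize(a,None,fx=3,fy=3,interpolation=cv2.INTER_CUBIC))
E
```

```text
set 10 -1.8789043507774608 (30.23, array([ 636.7, -245.4,   66.3]), array([-0.8, -0.3,  1.9]), 14.0, 60.7)
open (30.68, array([ 636.5, -245.3,   65.9]), array([-0.4,  0.5, -0. ]), 0.0, 69.9)
seen [array([569. , 242.3])]
```

View pics/t2c.png

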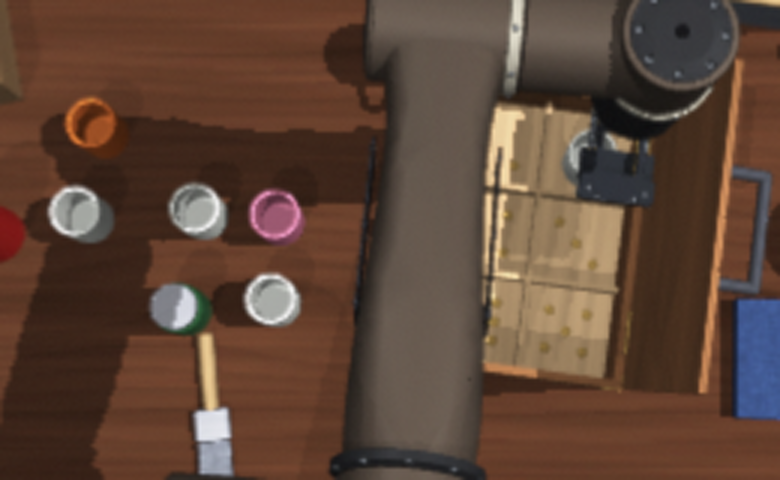

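The first cup stands in compartment 1 at crop (588,158), and the other cups haven't moved. Next are cups 2 and 3, with grip-width checks.

```bash
python3 - <<'E'
from h import *
for k,g in ((2,(569,242)),(3,(458,148))):
    c=locate(np.array(g)); grasp(c-[.5,.7])
    w=bot.read_state()["width"]
    if not 57<w<63: print("BAD GRIP",w); break
    place(k)
print(cups("top")); cv2.imwrite("pics/top3.png",bot.camera("top")[:,:,::-1])
E
```

```text
seen [array([569.1, 242.4])]
down (36.69, array([569. , 241.9,  56.5]), array([-0.9, -0.1,  0.7]), 0.0, 80.2)
grip (37.16, array([568.6, 241.8,  56.3]), array([-2. ,  0.9,  2.4]), 14.0, 59.9)
up (38.67, array([568.2, 241.5, 258.9]), array([-0.3,  0.6, -1.9]), 14.0, 60.6)
set 11 -1.7309986772693147 (43.73, array([ 650.2, -131.2,   67. ]), array([-0.8, -0.1, -2.9]), 14.0, 60.4)
open (44.19, array([ 650.3, -131.2,   67.2]), array([ 0.4, -0.1, -0. ]), 0.0, 70.3)
seen []Traceback (most recent call last):
  File "<stdin>", line 3, in <module>
  File "h.py", line 45, in locate
    print("seen",L); return min(L,key=lambda c:np.linalg.norm(c-xy))
                            ~~~^^^^^^^^^^^^^^^^^^^^^^^^^^^^^^^^^^^^^
ValueError: min() iterable argument is empty
```

```bash
sed -i 's/if abs(bot.read_state()\["contact_force"\]\[2\]-f0)>1/if bot.read_state()["contact_force"][2]-f0>1.2/' h.py
python3 - <<'E'
from h import *
bot.move_ptp([400,450,ZT+60],q(YAW))
print(cups("top"),cups("side")); 
a=bot.camera("top")[130:290,190:450,::-1];cv2.imwrite("pics/t3c.png",cv2.resize(a,None,fx=3,fy=3,interpolation=cv2.INTER_CUBIC))
E
```

```text
[([653.8, -133.0], 0.99), ([639.3, -247.2], 0.95), ([564.6, 387.8], 1.01), ([447.1, 549.2], 0.61), ([458.2, 147.7], 1.04), ([450.6, 270.0], 0.73), ([273.7, 215.0], 1.21)] [([342.9, 239.9], 0.94), ([441.0, 146.7], 0.75), ([553.2, 388.4], 0.82), ([608.7, -251.9], 0.67), ([620.6, -137.0], 0.71)]
```

View pics/t3c.png

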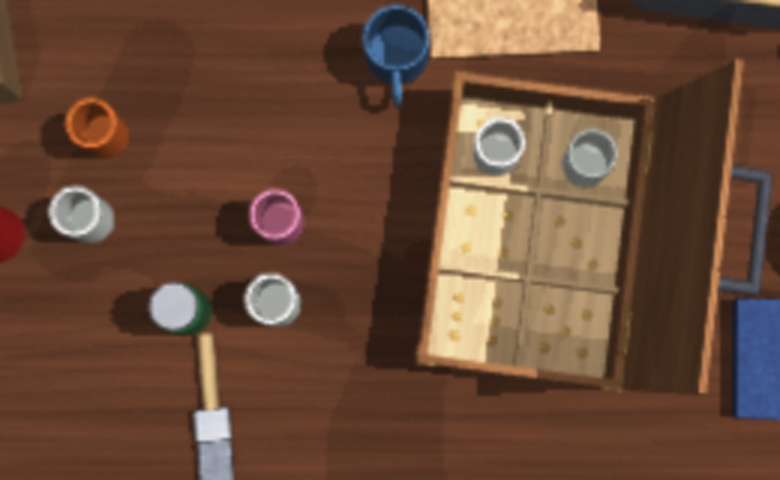

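Cups stand in compartments 1 at (591,155) and 2 at (499,145). The remaining cups are at (271,299) and (80,213), and both are clear to grasp.

```bash
python3 - <<'E'
from h import *
for k,g in ((3,(458,148)),(4,(564.5,387.7))):
    c=locate(np.array(g)); grasp(c-[.5,.7])
    w=bot.read_state()["width"]
    if not 57<w<63: print("BAD GRIP",w); break
    place(k)
bot.move_ptp([400,450,ZT+60],q(YAW))
print(cups("top"))
a=bot.camera("top")[130:290,190:450,::-1];cv2.imwrite("pics/t4c.png",cv2.resize(a,None,fx=3,fy=3,interpolation=cv2.INTER_CUBIC))
E
```

```text
seen [array([458. , 147.7])]
down (51.92, array([457.9, 147.2,  56.5]), array([-1.2,  1. ,  0.2]), 0.0, 80.0)
grip (52.39, array([457.5, 147. ,  56.2]), array([-1.3,  0.6,  3.1]), 14.0, 60.6)
up (53.9, array([457. , 146.7, 259.1]), array([ 0.4,  1. , -2.8]), 14.0, 60.1)
set 10 -2.7112837781541486 (59.35, array([ 535.4, -233.3,   66.3]), array([-0.5,  0.1,  1. ]), 14.0, 60.2)
open (59.82, array([ 535.3, -233.2,   66. ]), array([-0.4, -0.3, -0.3]), 0.0, 69.9)
seen []Traceback (most recent call last):
  File "<stdin>", line 3, in <module>
  File "h.py", line 45, in locate
    print("seen",L); return min(L,key=lambda c:np.linalg.norm(c-xy))
                            ~~~^^^^^^^^^^^^^^^^^^^^^^^^^^^^^^^^^^^^^
ValueError: min() iterable argument is empty
```

```bash
python3 - <<'E'
from h import *
bot.move_ptp([300,560,ZT+60],q(YAW))
print(cups("top"))
a=bot.camera("top")[130:290,160:450,::-1];cv2.imwrite("pics/t4c.png",cv2.resize(a,None,fx=2.75,fy=2.75,interpolation=cv2.INTER_CUBIC))
E
```

```text
[([653.8, -133.1], 0.98), ([639.4, -247.2], 0.95), ([564.2, 387.8], 1.03), ([537.6, -235.5], 0.93), ([450.8, 270.1], 0.74), ([273.7, 215.0], 1.21)]
```

View pics/t4c.png

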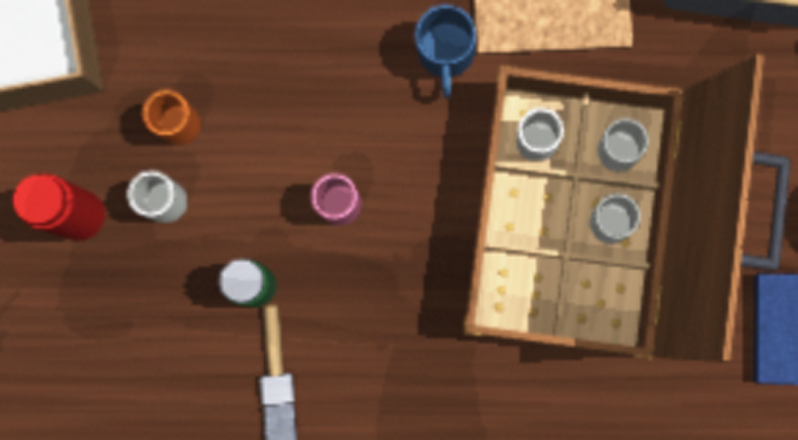

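Compartments 1, 2 and 3 are filled at (625,142), (540,132) and (616,217). The last cup is at (155,195), unmoved, so it was only shadowed before.

```bash
python3 - <<'E'
from h import *
c=locate(np.array((564.3,387.7))); grasp(c-[.5,.7])
w=bot.read_state()["width"]
if 57<w<63: place(4)
else: print("BAD")
bot.move_ptp([400,450,ZT+60],q(YAW))
print(cups("top"))
a=bot.camera("top")[130:290,160:450,::-1];cv2.imwrite("pics/t5c.png",cv2.resize(a,None,fx=2.75,fy=2.75,interpolation=cv2.INTER_CUBIC))
E
```

```text
seen [array([564.2, 387.8])]
down (68.17, array([564. , 387.4,  56.6]), array([ 0.1,  0.4, -0.6]), 0.0, 80.0)
grip (68.66, array([563.7, 387.1,  56.3]), array([-1.4,  0.1,  2.6]), 14.0, 58.9)
up (70.17, array([563.3, 386.8, 258.8]), array([-0.5, -0.2, -2.5]), 14.0, 58.4)
set 10 -1.6132109580178755 (76.15, array([ 549. , -119. ,   66.2]), array([-1.8, -1. ,  1.4]), 14.0, 58.2)
open (76.63, array([ 549., -119.,   66.]), array([-0.4, -0.1, -0.2]), 0.0, 69.8)
[([653.8, -133.0], 0.99), ([639.3, -247.2], 0.95), ([552.0, -120.8], 0.96), ([537.5, -235.6], 0.92), ([450.6, 270.0], 0.73), ([273.7, 215.0], 1.21)]
```

View pics/t5c.png

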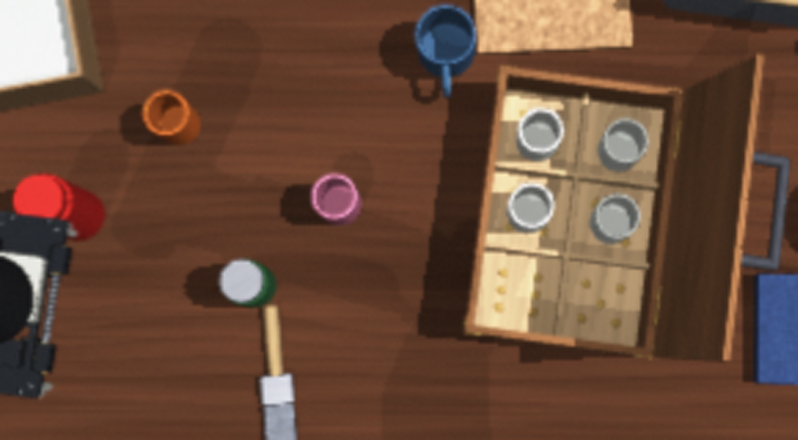

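All four cups stand upright in compartments 1–4. Now I'll shut the lid.

```bash
python3 - <<'E'
from h import *
bot.line_to([400,450,460],200); bot.move_ptp(bar(1.75,155),q(CH[2])); bot.move_gripper(24,25)
print(st()); bot.line_to(bar(1.75,40),120); bot.line_to(bar(1.75),50); print(st())
bot.move_gripper(0,25); print(st())
F=[]
for th in np.linspace(1.75,0.0,16)[1:]:
    bot.line_to(bar(th),110); F.append(float(np.abs(bot.read_state()["contact_force"]).max().round(0)))
print(F,st())
for d in range(1,12):
    bot.line_to(bar(0,-d),20); bot.pause(.1); f=bot.read_state()["contact_force"][2]
    if f>18: break
print(d,st())
bot.move_gripper(40,25); bot.line_to(bar(0,100),100); bot.move_ptp([400,300,320],q(CH[2])); print(st())
for n in ("top","side"): cv2.imwrite(f"pics/{n}6.png",bot.camera(n)[:,:,::-1])
a=cv2.imread("pics/side6.png")[160:270,215:435];b=cv2.imread("pics/top6.png")[140:270,300:430]
cv2.imwrite("pics/c6.png",np.hstack([cv2.resize(a,(480,240)),cv2.resize(b,(240,240))]))
E
```

```text
(85.28, array([ 516.3, -390.7,  460.7]), array([-0.5, -0. , -0. ]), 0.0, 24.2)
(87.33, array([ 516.5, -390.8,  306.1]), array([ 0.9, -0.8,  0.2]), 0.0, 24.1)
(87.69, array([ 516.4, -391.6,  306.5]), array([ 0.7, -4. ,  2. ]), 25.0, 12.6)
[10.0, 11.0, 10.0, 9.0, 6.0, 7.0, 8.0, 9.0, 10.0, 10.0, 11.0, 10.0, 11.0, 10.0, 10.0] (93.69, array([556.9, -68. , 142.1]), array([ 9.8,  0.1, -4.8]), 25.0, 13.2)
8 (96.49, array([557.3, -67.2, 137.9]), array([-3.4,  9.6, 23.7]), 25.0, 13.3)
(99.92, array([400.3, 299.4, 319.7]), array([ 0.4, -0.6,  0.6]), 0.0, 40.2)
```

View pics/c6.png

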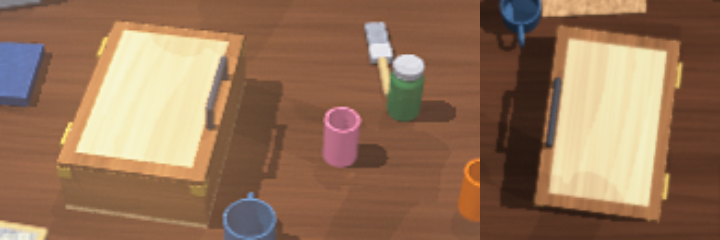

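The lid looks shut. I'll confirm by pressing down on the bar with closed fingers; its top should be at 169 mm when shut.

```bash
python3 - <<'E'
from h import *
bot.move_ptp(bar(0,100),q(CH[2]+np.pi/2)) if bot.solve_ik(bar(0,100),q(CH[2]+np.pi/2)) is not None else bot.move_ptp(bar(0,100),q(YAW))
bot.move_gripper(0,25)
p=bar(0); bot.line_to([p[0],p[1],178],80)
for z in np.arange(177,160,-1.):
    bot.line_to([p[0],p[1],z],15); s=st(); print(z,s[1][2],s[2][2])
    if s[2][2]>22: break
bot.line_to([p[0],p[1],260],100); bot.move_ptp([400,300,320],q(YAW)); print(st())
E
```

```text
177.0 177.3 0.2
176.0 176.0 -0.0
175.0 174.9 0.8
174.0 173.9 -0.1
173.0 172.9 -0.3
172.0 171.9 -0.1
171.0 170.9 0.5
170.0 169.9 0.3
169.0 169.2 2.0
168.0 169.0 8.0
167.0 168.8 14.5
166.0 168.7 20.0
165.0 168.5 26.1
(111.51, array([400.1, 299.9, 320. ]), array([ 0.3, -0.1, -1. ]), 0.0, 0.5)
```

Contact came at 169 mm and held rigid, so the lid is fully shut and I can hand in the job.

```bash
python3 -c "
from plant import bot
bot.pause(.5);print(bot.close_job())"
```

```text
the job is handed in; nothing more can be done
None
```

The job is handed in at about 112 s: all four white cups found stand upright in compartments 1–4, the lid is shut (checked by pressing on its bar), and I saw no other object moved; no verdict came back.

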